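# Start the dust extractor and hold the inlet shutter half open

### The job

Start the dust extraction for the carving bench: pick up the yellow remote, bring its black nose about 10 cm straight in front of the red receiver eye on the blue control box, pointing squarely at it, and hold it still for a second or two; then lay it back flat on its cork mat, buttons up and without dropping it, and let go. Then slide the orange handle of the dust inlet's sprung shutter against its spring until the red stripe meets the middle (red) marks, which is half open, and finish while still holding it there: the spring shuts it if let go. Leave the mallet, the gouge and the glue bottle where they are.

Things in the scene. Friction and masses are not known exactly. Their poses are not given: they have to be found in the camera images.
- remote_center (a point): Centre (half-way up) of the loose yellow remote, a bar 120 long (its x) x 40 wide (y) x 26 mm high (z), about 100 g, lying on the cork mat with its buttons up. Its x axis points from tail to the black nose, z out of the button face. It can be gripped across its 40 mm width.
- remote_nose (a point): Middle of the remote's nose face (black end with a red window), 60 mm from its centre along its +x; the beam leaves here along the remote's +x.
- remote_tail (a point): Middle of the remote's tail face, 60 mm from its centre along its -x.
- mat: Flat cork mat, fixed, 200 (its x) x 130 (y) x 4 mm thick; origin at the centre of its underside on the bench, z up. The remote belongs on it, with its centre over the mat.
- eye (a point): Middle of the red receiver eye (44 mm across, white rim of 60 mm) on the front of the fixed blue control box (box 100 deep x 150 wide x 150 mm high). The eye is 110 mm above the bench. Its x axis points level INTO the box, so a remote aimed squarely at it has its own x along the eye's x and its nose at negative x of the eye; z is up. A red bar on the box's top lies along the edge above the eye.
- gate: Dust inlet, a fixed grey metal box 150 (its x) x 250 (y) x 60 mm high, rails up to 72 mm; origin at the centre of its underside on the bench, z up. A duct stub (60 mm thick, at 4 to 64 mm height) stands out 45 mm from its +x side. The shutter slides along the box's own +y to open. Each rail bears three marks across it: black (shut), red (half), black (fully open), 40 mm apart.
- shutter_grip (a point): Middle of the shutter's upright orange handle, which is rigid on the steel shutter: a plate 16 mm thick along the sliding direction (the gate's y), 44 mm wide (the gate's x), standing from 67 to 115 mm above the bench; this point is 94.5 mm above the bench and moves with the shutter. It may be pinched from above across its 16 mm, or pushed. The red stripe across the shutter lies under its middle.
- gate_half (a point): Fixed point where shutter_grip is when the shutter is exactly half open (over the middle of the two red marks, 94.5 mm above the bench).
- shutter (a joint): Opening of the shutter in m: 0 shut (where it starts), 0.08 fully open, 0.04 half; grows as the handle moves along the gate's +y. The spring pushes it shut with about 4.5 N at 0, 10.5 N at half and 16.5 N fully open (150 N/m); let go, it slides shut.
- mallet_center (a point): Bystander: middle of a loose wooden mallet lying along its x, 255 mm long, head 66 wide x 60 mm high. Leave alone.
- gouge_center (a point): Bystander: loose carving gouge lying along its x, 200 mm long, 26 mm high; point at its ferrule. Leave alone.
- glue_center (a point): Bystander: upright white glue bottle, 56 mm across, 130 mm tall; point half-way up. Leave alone.
There are look-alikes about, which are no part of the job. Several things have the shape of the mat; the one meant has the colours described above.

How it is judged (in metres and radians):
On the way, in this order (a step that is already met when the one before it is completed fails the run):
1. the held remote is kept still, pointing at the receiver eye from straight in front (x of remote_nose in the frame of eye between -0.18 and -0.04 m and y of remote_nose in the frame of eye between -0.03 and 0.03 m and z of remote_nose in the frame of eye between -0.03 and 0.03 m and x of remote_tail in the frame of eye below -0.12 m and angle between the x axis of remote_center and the x axis of eye, either way round below 0.3 rad and contact force between the fingers and remote above 1 N and linear speed of remote below 0.03 m/s and angular speed of remote below 0.2 rad/s), for 0.8 s.
2. the remote lies back flat on its mat, let go (x of remote_center in the frame of mat between -0.085 and 0.085 m and y of remote_center in the frame of mat between -0.055 and 0.055 m and height (world z) of remote_center below 0.024 m and angle between remote_center's own z axis and vertical below 0.15 rad and contact force between the fingers and remote below 0.1 N and linear speed of remote below 0.02 m/s), for 0.2 s.
3. the shutter is held half open (value of joint shutter between 0.033 and 0.047 m and velocity of joint shutter between -0.01 and 0.01 m/s and contact force between the fingers and shutter above 3 N), for 0.3 s.
At the end, for the whole second after the job is handed in: The fingers hold the shutter still (slower than 10 mm/s) at half travel, 40 mm within 7 mm, pressing on it with over 3 N, while the remote lies released, flat (within 0.15 rad, buttons up) and still on the cork mat, its centre within 85 mm (mat's x) and 55 mm (mat's y) of the mat's middle (all of step 2 and all of step 3); the arm keeps its last pose, push and grip.
It fails at once if the mallet is moved over 30 mm (distance of mallet_center from where it was at the start of the episode above 0.03 m).
It fails at once if the gouge is moved over 30 mm (distance of gouge_center from where it was at the start of the episode above 0.03 m).
It fails at once if the glue bottle is moved over 30 mm (distance of glue_center from where it was at the start of the episode above 0.03 m).
It fails at once if the remote is dropped from a height (contact force between the fingers and remote below 0.05 N and height (world z) of remote_center above 0.05 m and linear speed of remote above 0.5 m/s).
It also fails if it takes over 51 s, if anything falls off the work surface, if the arm or the gripper's body presses on something with over 40 N, if the wrist force passes 120 N, or if a joint passes its speed limit or range.

### The arm

A 6-joint arm with a two-finger parallel gripper is mounted at the origin on the work surface. World frame = base frame: x ahead of the robot, y to its left, z up, the work surface at z = 0. Lengths are in m, angles in degrees, forces in N, time in s.
With the tool pointing down it reaches from about 0.425 to 0.95 m from the base axis. Payload 14.7 kg.
Tool frame: the origin (TCP) lies on the centre line of the jaws, within the pads' length; the fingertips stand 8 mm ahead of it and the grasp point (between the pads) lies 11 mm behind it; x points along the fingers, z is the direction in which the jaws open and shut, and the axes are right-handed (so a half turn about x gives the same grasp; the last joint's range is limited). The gripper opens to 85 mm and grips with 20 to 120 N. Pads are 22 mm wide; open, the fingers measure 114 mm over their backs; the gripper's body (76 mm by 85 mm) begins 54 mm behind the grasp point. The pads swing forward as they close: fully open they stand 13 mm farther back than shut.
Start: joints at [68.549, 27.513, 91.461, -0, 61.026, -2.67], TCP at [0.209, 0.615, 0.239] pointing down, gripper open.
Joint ranges: [-157.49, 157.49], [-46.99, 117.5], [13.45, 153.17], [-89.5, 269.5], [5.16, 153.95], [-167.48, 167.48]. Speed limits (degrees/s): [108.29, 108.29, 136.94, 172.46, 172.46, 172.46].

### API

Orientations are given as a 3x3 rotation matrix whose columns are the frame's x, y, z axes.
In Python, from cell import robot gives the robot as it stands.
- The arm moves only by the shell command python3 -m handwheel 'ROWS' [OPENING]. ROWS is JSON, a list of rows, each an object with "linear": the shift along the tool's x, y, z in mm, a list of three; "delta_rot": the turn, a rotation vector about the tool's x, y, z in rad, a list of three. A call has exactly 10 rows; each row shifts and turns the commanded pose from where the row before left it, along the tool's axes as they then stand; what a row does not reach is not made up. A row lasts 1/12 s, in which the tool goes at most 41.7 mm and 7.16 degrees, less where a joint would pass 70% of its speed; a pose out of reach is approached as far as the arm can. A call with a gripper value outside its range is refused whole. OPENING is the opening in per cent of the stroke, from 0 (shut) to 100 (fully open), set as the call begins (- or left out, the last holds). The fingers move at their own pace and stop on an object; the grip force is fixed at half the most. Time passes only in rows, so rows that do not move let the fingers close, or fill a call up. It gives the time, the measured TCP pose, the force and the opening at its end, in the units of the state.
- robot.read_state(): the state, without advancing time (a new reading comes with each control period).
- robot.camera(name): name is "scene" or "top" or "wrist"; returns the picture (400x640x3 uint8, red, green, blue); there is no depth.
- robot.get_calibration(name): a dict with "mtx" (3x3 intrinsics, pixels), "pose" (4x4, takes a point from camera to world coordinates). Camera axes: x right, y down, z forward; pixel columns grow to the right and rows downward; lengths in m; the calibration is good to about 2 mm. The wrist camera is an equidistant fisheye: a pixel r from the principal point sees the ray r / f radians off the axis. A picture is of the moment at which its call begins: read the wrist's pose just before it. get_calibration takes no time and is no camera call; for the wrist camera it gives the pose at the moment of the call.
- robot.hand_in(): hands the job in, once; it reports no verdict.
The state is a dict: "time_s": time; "qpos": joint angles; "qd": joint speeds; "tau": joint torques, N m; "eef_pos": TCP position; "tcp_rot": TCP orientation; "wrist_force": force on the tool from outside, world axes, zero at the start; "ft_torque": the same for the moment, N m; "opening": finger opening in m.
Only numpy, scipy, OpenCV 4.12 (cv2) and the standard library are available. Lean on these libraries where they do the work, as an engineer would, in place of code of your own. Each camera call takes 0.05 s, during which the arm holds its last target. There are 200 camera calls.

## Working session

There is one attempt and no reset: what is moved stays moved. The work goes in short steps, Python scripts to look and compute and a shell command to move; the robot and the scene stay as the last step left them, time stands still between calls to the robot, and variables do not carry over. Pictures are saved under pics/ and viewed, about 8 in all and at most 12, crops included, and the job is handed in when it is done.

```bash
ls; mkdir -p pics; cat > h.py <<'E'
import numpy as np,cv2
from cell import robot
def snap(n,f):
    c=robot.get_calibration(n); im=robot.camera(n); cv2.imwrite('pics/'+f+'.png',im[:,:,::-1]); np.savez('pics/'+f+'.npz',mtx=c['mtx'],pose=c['pose']); return im
def ray(f,uv):
    d=np.load('pics/'+f+'.npz');K=d['mtx'];P=d['pose'];x=(uv[0]-K[0,2])/K[0,0];y=(uv[1]-K[1,2])/K[1,1]
    if 'wrist' in f:
        r=np.hypot(x,y)+1e-12;v=np.array([np.sin(r)*x/r,np.sin(r)*y/r,np.cos(r)])
    else: v=np.array([x,y,1.])
    v=P[:3,:3]@v; return P[:3,3],v/np.linalg.norm(v)
def atz(f,uv,z):
    o,v=ray(f,uv); return (o+v*(z-o[2])/v[2])
def tri(obs):
    A=np.zeros((3,3));b=np.zeros(3)
    for f,uv in obs:
        o,v=ray(f,uv);M=np.eye(3)-np.outer(v,v);A+=M;b+=M@o
    p=np.linalg.solve(A,b); return p
E
python3 - <<'E'
from h import *
for n in ['scene','top','wrist']: snap(n,n+'0')
s=robot.read_state();print(s['time_s'],s['eef_pos'],s['tcp_rot'],s['opening'])
for n in ['scene','top','wrist']: print(np.load('pics/'+n+'0.npz')['pose'].round(3))
E
```

```text
pics
0.15 [0.20913697 0.61511964 0.23881476] [[-3.44845538e-04 -9.46750323e-01  3.21968487e-01]
 [-8.83296984e-04  3.21968669e-01  9.46749912e-01]
 [-9.99999550e-01  4.20886894e-05 -9.47291164e-04]] 0.08545457474064133
[[ 0.376  0.676 -0.633  1.353]
 [ 0.926 -0.274  0.258 -0.353]
 [ 0.002 -0.684 -0.73   1.053]
 [ 0.     0.     0.     1.   ]]
[[ 0.029 -0.993  0.111  0.352]
 [-1.    -0.03  -0.007 -0.009]
 [ 0.01  -0.11  -0.994  1.384]
 [ 0.     0.     0.     1.   ]]
[[ 0.321  0.895  0.308  0.128]
 [ 0.947 -0.303 -0.106  0.643]
 [-0.001  0.326 -0.945  0.372]
 [ 0.     0.     0.     1.   ]]
```

View pics/top0.png

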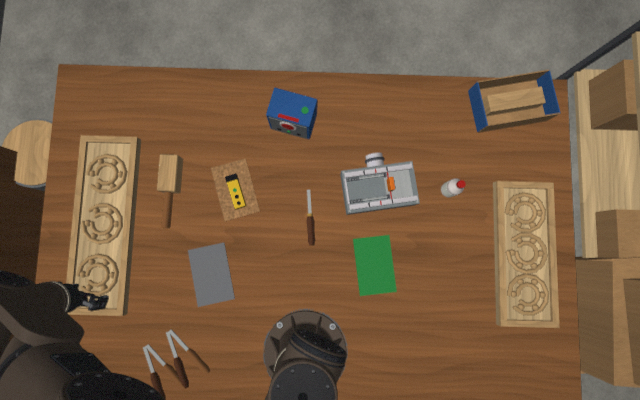

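View pics/scene0.png

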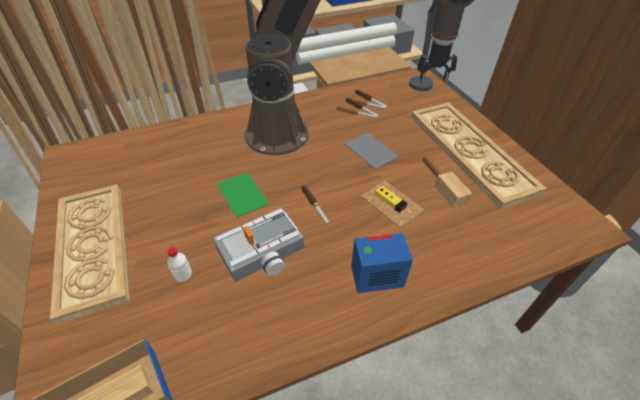

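The top view shows the remote at (235,190) on the cork mat, with the nose up at (232,177). The control box is at (292,113) with its eye facing the robot, the gate at (380,187) with its handle at (391,184), and the gouge at (310,217). The scene view shows the same layout from behind the box: remote (391,197), handle (249,236). I'll zoom in on both.

```bash
python3 - <<'E'
import cv2,numpy as np
a=cv2.imread('pics/top0.png')[80:230,205:425];b=cv2.imread('pics/scene0.png')[175:295,210:430]
a=cv2.resize(a,None,fx=3.6,fy=3.6,interpolation=cv2.INTER_CUBIC)
cv2.imwrite('pics/za.png',a)
b=cv2.resize(b,None,fx=3.6,fy=3.6,interpolation=cv2.INTER_CUBIC);cv2.imwrite('pics/zb.png',b)
E
```

```text
(no output)
```

View pics/za.png

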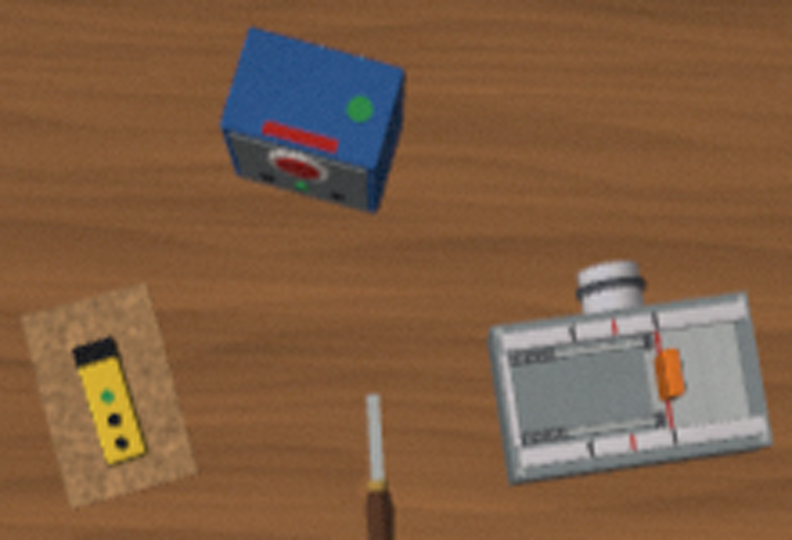

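View pics/zb.png

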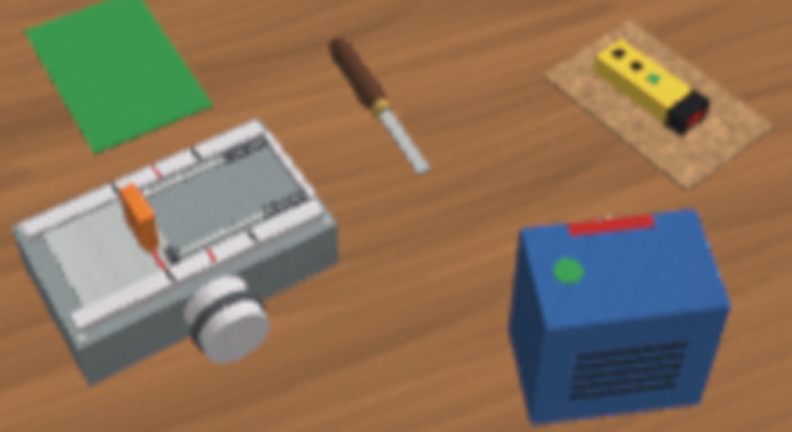

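```bash
cat > m.py <<'E'
from h import *
def ta(u,v): return ('top0',((u+.5)/3.6-.5+205,(v+.5)/3.6-.5+80))
def tb(u,v): return ('scene0',((u+.5)/3.6-.5+210,(v+.5)/3.6-.5+175))
pr=lambda n,p:print(n,np.round(p,4))
if __name__=='__main__':
    pr('green btn',tri([ta(107,397),tb(653,79)]))
    pr('blk btn',tri([ta(121,442),tb(618,53)]))
    for n,c in dict(noseL=(74,350),noseR=(113,338),tailL=(108,465),tailR=(145,452)).items(): pr(n,atz(*ta(*c),.030))
    for n,c in dict(m1=(22,317),m2=(146,284),m3=(197,472),m4=(75,507)).items(): pr(n,atz(*ta(*c),.004))
    for n,a,b in [('A',(255,28),(728,305)),('B',(405,70),(549,327)),('C',(372,170),(522,229)),('D',(222,128),(695,210))]:
        pr(n,tri([ta(*a),tb(*b)])); pr(n,atz(*ta(*a),.15))
    pr('eye',atz(*ta(297,167),.11))
    for n,a,b in [('redfar',(614,327),(212,256)),('rednear',(633,442),(157,171)),('blkfar',(655,321),(168,274)),('blknear',(672,436),(117,188))]: pr(n,tri([ta(*a),tb(*b)]));pr(n,atz(*ta(*a),.072))
    for n,c in dict(g1=(492,328),g2=(747,293),g3=(771,444),g4=(513,483)).items(): pr(n,atz(*ta(*c),.066))
    pr('handle top scene',atz(*tb(129,188),.115));pr('handle far top',atz(*tb(147,225),.115))
    pr('handle top',atz(*ta(671,373),.115)); pr('gouge tip',atz(*ta(373,397),.01))
E
python3 m.py
```

```text
green btn [0.5484 0.2643 0.0296]
blk btn [0.5043 0.2478 0.0322]
noseL [0.5936 0.2983 0.03  ]
noseR [0.6067 0.2608 0.03  ]
tailL [0.4814 0.2592 0.03  ]
tailR [0.4952 0.224  0.03  ]
m1 [0.6301 0.3579 0.004 ]
m2 [0.6676 0.2357 0.004 ]
m3 [0.4796 0.1761 0.004 ]
m4 [0.4414 0.2947 0.004 ]
A [0.8778 0.1236 0.15  ]
A [0.8767 0.1217 0.15  ]
B [ 0.8429 -0.0147  0.1489]
B [ 0.8413 -0.0171  0.15  ]
C [0.7479 0.0108 0.1452]
C [0.7461 0.0102 0.15  ]
D [0.7837 0.1505 0.1454]
D [0.781  0.1479 0.15  ]
eye [0.7595 0.0812 0.11  ]
redfar [ 0.6245 -0.2232  0.0723]
redfar [ 0.6243 -0.2243  0.072 ]
rednear [ 0.5144 -0.2419  0.0736]
rednear [ 0.5142 -0.2436  0.072 ]
blkfar [ 0.6308 -0.263   0.0746]
blkfar [ 0.6313 -0.2635  0.072 ]
blknear [ 0.5209 -0.2798  0.0739]
blknear [ 0.5211 -0.2806  0.072 ]
g1 [ 0.6209 -0.1082  0.066 ]
g2 [ 0.6628 -0.3532  0.066 ]
g3 [ 0.517  -0.3762  0.066 ]
g4 [ 0.4724 -0.1313  0.066 ]
handle top scene [ 0.5599 -0.273   0.115 ]
handle far top [ 0.6049 -0.2693  0.115 ]
handle top [ 0.5739 -0.2703  0.115 ]
gouge tip [0.559  0.0042 0.01  ]
```

```bash
python3 -m handwheel '[{"linear":[8,-35,-18.5],"delta_rot":[0,0,0]},{"linear":[8,-35,-18.5],"delta_rot":[0,0,0]},{"linear":[8,-35,-18.5],"delta_rot":[0,0,0]},{"linear":[8,-35,-18.5],"delta_rot":[0,0,0]},{"linear":[8,-35,-18.5],"delta_rot":[0,0,0]},{"linear":[8,-35,-18.5],"delta_rot":[0,0,0]},{"linear":[8,-35,-18.5],"delta_rot":[0,0,0]},{"linear":[8,-35,-18.5],"delta_rot":[0,0,0]},{"linear":[8,-35,-18.5],"delta_rot":[0,0,0]},{"linear":[8,-35,-18.5],"delta_rot":[0,0,0]}]' 100
python3 -m handwheel '[{"linear":[0,-27,-14.4],"delta_rot":[0,0,0]},{"linear":[0,-27,-14.4],"delta_rot":[0,0,0]},{"linear":[0,-27,-14.4],"delta_rot":[0,0,0]},{"linear":[0,0,0],"delta_rot":[-0.1,0,0]},{"linear":[0,0,0],"delta_rot":[-0.1,0,0]},{"linear":[0,0,0],"delta_rot":[-0.1,0,0]},{"linear":[0,0,0],"delta_rot":[-0.1,0,0]},{"linear":[0,0,0],"delta_rot":[-0.1,0,0]},{"linear":[0,0,0],"delta_rot":[-0.1,0,0]},{"linear":[0,0,0],"delta_rot":[-0.056,0,0]}]'
cat >> h.py <<'E'
from scipy.spatial.transform import Rotation as Ro
def need(p,heading):
    s=robot.read_state();R=np.array(s['tcp_rot']);h=np.radians(heading)
    z=np.array([np.cos(h),np.sin(h),0]);x=np.array([0,0,-1.]);T=np.c_[x,np.cross(z,x),z]
    print('t',round(s['time_s'],2),'pos',np.round(s['eef_pos'],4),'F',np.round(s['wrist_force'],1),'op',round(s['opening'],4))
    print('lin mm (tool now)',np.round(R.T@(np.array(p)-s['eef_pos'])*1000,1),'lin in target axes',np.round(T.T@(np.array(p)-s['eef_pos'])*1000,1),'rot',np.round(Ro.from_matrix(R.T@T).as_rotvec(),4))
E
python3 - <<'E'
from h import *
need([.544,.2606,.016],108.8)
im=snap('wrist','wrist1');cv2.imwrite('pics/w1.png',cv2.resize(im[:,:,::-1],(800,500),interpolation=cv2.INTER_CUBIC))
E
```

```text
time_s: 0.98
eef_pos: [0.482, 0.3259, 0.1589]
tcp_rot: [[-0.0, -0.947, 0.322], [-0.0, 0.322, 0.947], [-1.0, 0.0, -0.0]]
wrist_force: [1.3, 0.7, -0.0]
opening: 0.0854
time_s: 1.82
eef_pos: [0.5437, 0.2605, 0.1591]
tcp_rot: [[-0.0, -0.945, -0.328], [-0.0, -0.328, 0.945], [-1.0, 0.0, -0.0]]
wrist_force: [-0.8, 0.9, 0.6]
opening: 0.0855
t 1.82 pos [0.5437 0.2605 0.1591] F [-0.8  0.9  0.6] op 0.0855
lin mm (tool now) [143.1  -0.4   0. ] lin in target axes [143.1  -0.3   0. ] rot [ 0.0059 -0.0001 -0.0004]
```

View pics/w1.png

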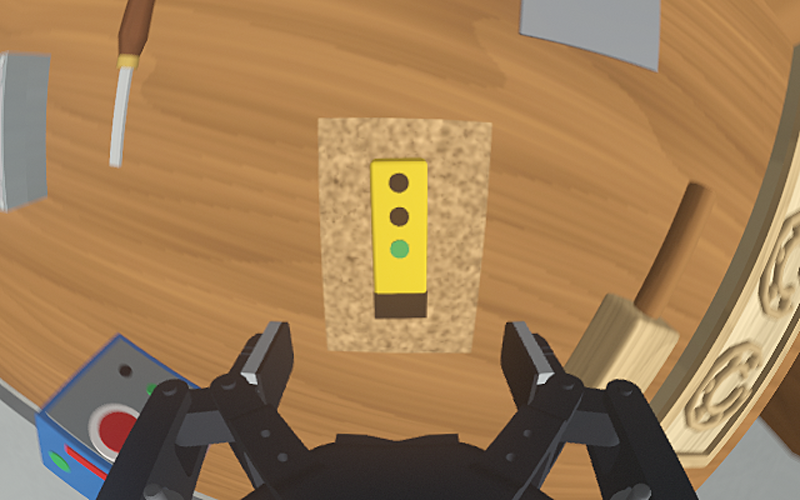

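The remote is centred between the jaws and its nose at (401,306) points to the bottom of the picture. The eye shows at (117,433), and the mallet is clear at right. I'll refine from these points.

```bash
python3 - <<'E'
from m import *
w=lambda u,v:('wrist1',((u+.5)/1.25-.5,(v+.5)/1.25-.5))
for c in [(372,160),(427,160),(427,318),(375,318)]: pr('c',atz(*w(*c),.03))
pr('btn',tri([w(399.5,249),ta(107,397),tb(653,79)]))
pr('eye',tri([w(117,433),ta(297,167)]))
for c in [(318,118),(492,123),(473,353),(327,352)]: pr('mat',atz(*w(*c),.004))
E
```

```text
c [0.4943 0.2272 0.03  ]
c [0.4821 0.2623 0.03  ]
c [0.5946 0.3045 0.03  ]
c [0.6077 0.2665 0.03  ]
btn [0.5483 0.2649 0.0293]
eye [0.7595 0.0817 0.1116]
mat [0.4797 0.1781 0.004 ]
mat [0.4403 0.3012 0.004 ]
mat [0.6289 0.3647 0.004 ]
mat [0.6709 0.2397 0.004 ]
```

```bash
python3 -m handwheel '[{"linear":[20,-1,2],"delta_rot":[0,0,0]},{"linear":[20,0,0],"delta_rot":[0,0,0]},{"linear":[20,0,0],"delta_rot":[0,0,0]},{"linear":[20,0,0],"delta_rot":[0,0,0]},{"linear":[20,0,0],"delta_rot":[0,0,0]},{"linear":[16,0,0],"delta_rot":[0,0,0]},{"linear":[12,0,0],"delta_rot":[0,0,0]},{"linear":[9,0,0],"delta_rot":[0,0,0]},{"linear":[6,0,0],"delta_rot":[0,0,0]},{"linear":[0,0,0],"delta_rot":[0,0,0]}]'
python3 -m handwheel '[{"linear":[0,0,0],"delta_rot":[0,0,0]},{"linear":[0,0,0],"delta_rot":[0,0,0]},{"linear":[0,0,0],"delta_rot":[0,0,0]},{"linear":[0,0,0],"delta_rot":[0,0,0]},{"linear":[0,0,0],"delta_rot":[0,0,0]},{"linear":[0,0,0],"delta_rot":[0,0,0]},{"linear":[0,0,0],"delta_rot":[0,0,0]},{"linear":[0,0,0],"delta_rot":[0,0,0]},{"linear":[0,0,0],"delta_rot":[0,0,0]},{"linear":[0,0,0],"delta_rot":[0,0,0]}]' 20
python3 - <<'E'
from h import *
need([.607,.122,.109],75.2)
E
```

```text
time_s: 2.7
eef_pos: [0.5438, 0.2626, 0.0154]
tcp_rot: [[-0.001, -0.947, -0.322], [-0.0, -0.322, 0.947], [-1.0, 0.001, -0.0]]
wrist_force: [-0.4, -0.2, 1.1]
opening: 0.0857
time_s: 3.53
eef_pos: [0.5446, 0.263, 0.0173]
tcp_rot: [[0.001, -0.947, -0.322], [0.001, -0.322, 0.947], [-1.0, -0.001, 0.0]]
wrist_force: [-0.9, -1.2, 7.7]
opening: 0.0387
t 3.53 pos [0.5446 0.263  0.0173] F [-0.9 -1.2  7.7] op 0.0387
lin mm (tool now) [ -91.7  -13.7 -153.6] lin in target axes [ -91.7  -96.4 -120.4] rot [5.865e-01 5.000e-04 1.200e-03]
```

```bash
python3 -m handwheel '[{"linear":[-8,0,0],"delta_rot":[0,0,0]},{"linear":[-12,0,0],"delta_rot":[0,0,0]},{"linear":[-12,0,0],"delta_rot":[0.07,0,0]},{"linear":[-12,0,0],"delta_rot":[0.08,0,0]},{"linear":[-12,0,0],"delta_rot":[0.08,0,0]},{"linear":[-12,0,0],"delta_rot":[0.08,0,0]},{"linear":[-10,0,0],"delta_rot":[0.08,0,0]},{"linear":[-8,0,0],"delta_rot":[0.08,0,0]},{"linear":[-5,0,0],"delta_rot":[0.07,0,0]},{"linear":[-2,0,0],"delta_rot":[0.046,0,0]}]'
python3 -m handwheel '[{"linear":[0,-7,-8.7],"delta_rot":[0,0,0]},{"linear":[0,-11,-13.7],"delta_rot":[0,0,0]},{"linear":[0,-12,-15],"delta_rot":[0,0,0]},{"linear":[0,-12,-15],"delta_rot":[0,0,0]},{"linear":[0,-12,-15],"delta_rot":[0,0,0]},{"linear":[0,-12,-15],"delta_rot":[0,0,0]},{"linear":[0,-12,-15],"delta_rot":[0,0,0]},{"linear":[0,-10,-12.5],"delta_rot":[0,0,0]},{"linear":[0,-6,-7.5],"delta_rot":[0,0,0]},{"linear":[0,-2.4,-3],"delta_rot":[0,0,0]}]'
python3 - <<'E'
from h import *
need([.607,.122,.110],75.2)
im=snap('wrist','wrist2');cv2.imwrite('pics/w2.png',cv2.resize(im[:,:,::-1],(800,500),interpolation=cv2.INTER_CUBIC))
E
```

```text
time_s: 4.37
eef_pos: [0.5447, 0.263, 0.1115]
tcp_rot: [[0.002, -0.966, 0.259], [0.001, 0.259, 0.966], [-1.0, -0.002, 0.001]]
wrist_force: [0.5, 0.2, -0.9]
opening: 0.0393
time_s: 5.2
eef_pos: [0.6073, 0.1202, 0.1098]
tcp_rot: [[0.001, -0.967, 0.255], [-0.0, 0.255, 0.967], [-1.0, -0.001, 0.0]]
wrist_force: [0.1, 1.0, -0.7]
opening: 0.0391
t 5.2 pos [0.6073 0.1202 0.1098] F [ 0.1  1.  -0.7] op 0.0391
lin mm (tool now) [-0.2  0.8  1.7] lin in target axes [-0.2  0.8  1.7] rot [-0.      0.0001  0.0006]
```

View pics/w2.png

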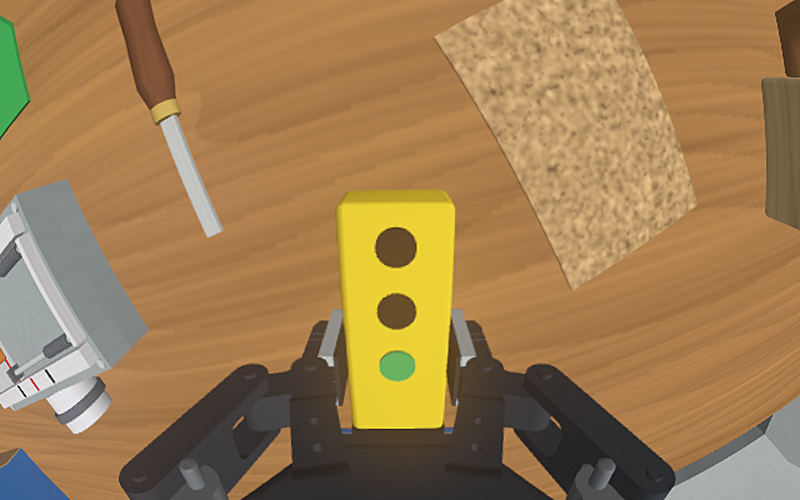

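The remote is held square in the jaws, tail towards the camera. I'll check its pitch from the button spacing, at (397,366), (396,311) and (396,247).

```bash
python3 - <<'E'
from m import *
w=lambda f,u,v:(f,((u+.5)/1.25-.5,(v+.5)/1.25-.5))
for z in (.113,.123,.133): 
    P=[atz(*w('wrist2',*c),z) for c in [(397,366),(396,311),(396,247),(338,206),(454,206)]]
    print(z,[np.round(p,4) for p in P],np.linalg.norm(P[0]-P[1]),np.linalg.norm(P[1]-P[2]),np.linalg.norm(P[3]-P[4]))
P=[atz(*w('wrist1',*c),.030) for c in [(399.5,249),(399,217),(399,183)]]
print([np.round(p,4) for p in P],np.linalg.norm(P[0]-P[1]),np.linalg.norm(P[1]-P[2]))
snap('scene','scene1')
E
```

```text
0.113 [array([0.6174, 0.1184, 0.113 ]), array([0.5922, 0.1247, 0.113 ]), array([0.5675, 0.1312, 0.113 ]), array([0.5479, 0.1157, 0.113 ]), array([0.5581, 0.1544, 0.113 ])] 0.02594110146710256 0.025608967108164148 0.04001759534354044
0.123 [array([0.6102, 0.1203, 0.123 ]), array([0.587 , 0.1261, 0.123 ]), array([0.5642, 0.1321, 0.123 ]), array([0.5461, 0.1178, 0.123 ]), array([0.5555, 0.1535, 0.123 ])] 0.0239382428542959 0.023631751899985273 0.0369279198492573
0.133 [array([0.6031, 0.1222, 0.133 ]), array([0.5818, 0.1275, 0.133 ]), array([0.5609, 0.133 , 0.133 ]), array([0.5443, 0.1198, 0.133 ]), array([0.5529, 0.1526, 0.133 ])] 0.021935384241489345 0.0216545366918063 0.033838244354974165
[array([0.5482, 0.2657, 0.03  ]), array([0.5261, 0.2576, 0.03  ]), array([0.5034, 0.2496, 0.03  ])] 0.023634612476506212 0.024038038358654725
```

```bash
for i in 1 2; do python3 -m handwheel '[{"linear":[0,0,0],"delta_rot":[0,0,0]},{"linear":[0,0,0],"delta_rot":[0,0,0]},{"linear":[0,0,0],"delta_rot":[0,0,0]},{"linear":[0,0,0],"delta_rot":[0,0,0]},{"linear":[0,0,0],"delta_rot":[0,0,0]},{"linear":[0,0,0],"delta_rot":[0,0,0]},{"linear":[0,0,0],"delta_rot":[0,0,0]},{"linear":[0,0,0],"delta_rot":[0,0,0]},{"linear":[0,0,0],"delta_rot":[0,0,0]},{"linear":[0,0,0],"delta_rot":[0,0,0]}]' | head -2; done
python3 - <<'E'
from h import *
need([.546,.263,.0185],109.1)
E
```

```text
time_s: 6.13
eef_pos: [0.6067, 0.1218, 0.1093]
time_s: 6.97
eef_pos: [0.6067, 0.1218, 0.1093]
t 6.97 pos [0.6067 0.1218 0.1093] F [ 0.3 -0.7 -1.2] op 0.0385
lin mm (tool now) [ 90.8  94.7 121.1] lin in target axes [ 90.8  11.1 153.3] rot [-0.5912 -0.      0.    ]
```

```bash
python3 -m handwheel '[{"linear":[0,7,8.7],"delta_rot":[0,0,0]},{"linear":[0,11,14],"delta_rot":[0,0,0]},{"linear":[0,12,15.4],"delta_rot":[0,0,0]},{"linear":[0,12,15.4],"delta_rot":[0,0,0]},{"linear":[0,12,15.4],"delta_rot":[0,0,0]},{"linear":[0,12,15.4],"delta_rot":[0,0,0]},{"linear":[0,12,15.4],"delta_rot":[0,0,0]},{"linear":[0,9,12],"delta_rot":[0,0,0]},{"linear":[0,5.7,7],"delta_rot":[0,0,0]},{"linear":[0,2,2.4],"delta_rot":[0,0,0]}]' | head -2
python3 -m handwheel '[{"linear":[5,0,0],"delta_rot":[-0.05,0,0]},{"linear":[9,0,0],"delta_rot":[-0.08,0,0]},{"linear":[9,0,0],"delta_rot":[-0.08,0,0]},{"linear":[9,0,0],"delta_rot":[-0.08,0,0]},{"linear":[9,0,0],"delta_rot":[-0.08,0,0]},{"linear":[9,0,0],"delta_rot":[-0.08,0,0]},{"linear":[9,0,0],"delta_rot":[-0.07,0,0]},{"linear":[9,0,0],"delta_rot":[-0.05,0,0]},{"linear":[6,0,0],"delta_rot":[-0.021,0,0]},{"linear":[4,0,0],"delta_rot":[0,0,0]}]'
python3 -m handwheel '[{"linear":[2,0,0],"delta_rot":[0,0,0]},{"linear":[2,0,0],"delta_rot":[0,0,0]},{"linear":[2,0,0],"delta_rot":[0,0,0]},{"linear":[1.5,0,0],"delta_rot":[0,0,0]},{"linear":[1,0,0],"delta_rot":[0,0,0]},{"linear":[1,0,0],"delta_rot":[0,0,0]},{"linear":[1,0,0],"delta_rot":[0,0,0]},{"linear":[0.5,0,0],"delta_rot":[0,0,0]},{"linear":[0,0,0],"delta_rot":[0,0,0]},{"linear":[0,0,0],"delta_rot":[0,0,0]}]'
```

```text
time_s: 7.8
eef_pos: [0.5453, 0.2644, 0.1093]
time_s: 8.63
eef_pos: [0.5459, 0.2625, 0.0306]
tcp_rot: [[-0.001, -0.945, -0.327], [-0.0, -0.327, 0.945], [-1.0, 0.001, -0.0]]
wrist_force: [-0.1, 0.0, -0.5]
opening: 0.0391
time_s: 9.47
eef_pos: [0.546, 0.2631, 0.0203]
tcp_rot: [[0.0, -0.945, -0.327], [0.0, -0.327, 0.945], [-1.0, -0.0, 0.0]]
wrist_force: [0.2, -0.6, -2.2]
opening: 0.0386
```

Not down yet (no push back), so I'll lower about 2.5 mm more.

```bash
python3 -m handwheel '[{"linear":[0.5,0,0],"delta_rot":[0,0,0]},{"linear":[0.5,0,0],"delta_rot":[0,0,0]},{"linear":[0.5,0,0],"delta_rot":[0,0,0]},{"linear":[0.5,0,0],"delta_rot":[0,0,0]},{"linear":[0.5,0,0],"delta_rot":[0,0,0]},{"linear":[0.3,0,0],"delta_rot":[0,0,0]},{"linear":[0,0,0],"delta_rot":[0,0,0]},{"linear":[0,0,0],"delta_rot":[0,0,0]},{"linear":[0,0,0],"delta_rot":[0,0,0]},{"linear":[0,0,0],"delta_rot":[0,0,0]}]'
```

```text
time_s: 10.3
eef_pos: [0.546, 0.263, 0.0175]
tcp_rot: [[0.0, -0.945, -0.327], [-0.0, -0.327, 0.945], [-1.0, -0.0, -0.0]]
wrist_force: [0.4, -0.4, -1.0]
opening: 0.0384
```

```bash
python3 -m handwheel '[{"linear":[0.5,0,0],"delta_rot":[0,0,0]},{"linear":[0.5,0,0],"delta_rot":[0,0,0]},{"linear":[0,0,0],"delta_rot":[0,0,0]},{"linear":[0,0,0],"delta_rot":[0,0,0]},{"linear":[0,0,0],"delta_rot":[0,0,0]},{"linear":[0,0,0],"delta_rot":[0,0,0]},{"linear":[0,0,0],"delta_rot":[0,0,0]},{"linear":[0,0,0],"delta_rot":[0,0,0]},{"linear":[0,0,0],"delta_rot":[0,0,0]},{"linear":[0,0,0],"delta_rot":[0,0,0]}]'
```

```text
time_s: 11.13
eef_pos: [0.546, 0.2631, 0.0173]
tcp_rot: [[0.0, -0.945, -0.327], [0.0, -0.327, 0.945], [-1.0, -0.0, 0.0]]
wrist_force: [-3.6, -1.6, 14.9]
opening: 0.0384
```

Down, with 15 N pushing back. I'll open here, then rise.

```bash
python3 -m handwheel '[{"linear":[0,0,0],"delta_rot":[0,0,0]},{"linear":[0,0,0],"delta_rot":[0,0,0]},{"linear":[0,0,0],"delta_rot":[0,0,0]},{"linear":[0,0,0],"delta_rot":[0,0,0]},{"linear":[0,0,0],"delta_rot":[0,0,0]},{"linear":[0,0,0],"delta_rot":[0,0,0]},{"linear":[0,0,0],"delta_rot":[0,0,0]},{"linear":[0,0,0],"delta_rot":[0,0,0]},{"linear":[0,0,0],"delta_rot":[0,0,0]},{"linear":[0,0,0],"delta_rot":[0,0,0]}]' 100
python3 -m handwheel '[{"linear":[-6,0,0],"delta_rot":[0,0,0]},{"linear":[-10,0,0],"delta_rot":[0,0,0]},{"linear":[-20,0,0],"delta_rot":[0,0,0]},{"linear":[-25,0,0],"delta_rot":[0,0,0]},{"linear":[-25,0,0],"delta_rot":[0,0,0]},{"linear":[-25,0,0],"delta_rot":[0,0,0]},{"linear":[-25,0,0],"delta_rot":[0,0,0]},{"linear":[-25,0,0],"delta_rot":[0,0,0]},{"linear":[-15,0,0],"delta_rot":[0,0,0]},{"linear":[-5,0,0],"delta_rot":[0,0,0]}]'
python3 - <<'E'
from h import *
need([.5745,-.268,.2],99.6)
im=snap('wrist','wrist3')
hsv=cv2.cvtColor(im,cv2.COLOR_RGB2HSV);m=cv2.inRange(hsv,(22,130,120),(34,255,255));n,l,s,c=cv2.connectedComponentsWithStats(m);print([(s[i].tolist(),c[i].round(1)) for i in range(1,n) if s[i][4]>100])
E
```

```text
time_s: 11.97
eef_pos: [0.5459, 0.263, 0.0165]
tcp_rot: [[-0.0, -0.945, -0.327], [-0.0, -0.327, 0.945], [-1.0, 0.0, -0.0]]
wrist_force: [0.3, 0.0, 0.2]
opening: 0.0857
time_s: 12.8
eef_pos: [0.5471, 0.2636, 0.2014]
tcp_rot: [[0.004, -0.945, -0.327], [0.002, -0.327, 0.945], [-1.0, -0.005, 0.0]]
wrist_force: [0.0, 0.2, 0.5]
opening: 0.0856
t 12.8 pos [0.5471 0.2636 0.2014] F [0.  0.2 0.5] op 0.0856
lin mm (tool now) [ 5.000e-01  1.480e+02 -5.113e+02] lin in target axes [   1.4   61.7 -528.7] rot [0.1657 0.0007 0.0047]
[([297, 119, 40, 96, 3308], array([317.1, 166.8]))]
```

```bash
python3 -m handwheel '[{"linear":[0,6,-20],"delta_rot":[0,0,0]},{"linear":[0,11,-38],"delta_rot":[0,0,0]},{"linear":[0,11,-38],"delta_rot":[0,0,0]},{"linear":[0,11,-38],"delta_rot":[0,0,0]},{"linear":[0,11,-38],"delta_rot":[0,0,0]},{"linear":[0,11,-38],"delta_rot":[0,0,0]},{"linear":[0,11,-38],"delta_rot":[0,0,0]},{"linear":[0,11,-38],"delta_rot":[0,0,0]},{"linear":[0,11,-38],"delta_rot":[0,0,0]},{"linear":[0,11,-38],"delta_rot":[0,0,0]}]' |head -2
python3 -m handwheel '[{"linear":[0,11,-38],"delta_rot":[0,0,0]},{"linear":[0,11,-38],"delta_rot":[0,0,0]},{"linear":[0,11,-38],"delta_rot":[0,0,0]},{"linear":[0,8,-27],"delta_rot":[0,0,0]},{"linear":[0,3,-8],"delta_rot":[0,0,0]},{"linear":[0,0,0],"delta_rot":[0.06,0,0]},{"linear":[0,0,0],"delta_rot":[0.06,0,0]},{"linear":[0,0,0],"delta_rot":[0.046,0,0]},{"linear":[0,0,0],"delta_rot":[0,0,0]},{"linear":[0,0,0],"delta_rot":[0,0,0]}]'
python3 - <<'E'
from h import *
need([.5758,-.271,.2],99.6)
im=snap('wrist','wrist4');cv2.imwrite('pics/w4.png',cv2.resize(im[:,:,::-1],(800,500),interpolation=cv2.INTER_CUBIC))
E
```

```text
time_s: 13.68
eef_pos: [0.5643, -0.1152, 0.1968]
time_s: 14.52
eef_pos: [0.5719, -0.268, 0.1969]
tcp_rot: [[-0.001, -0.986, -0.168], [0.001, -0.168, 0.986], [-1.0, 0.001, 0.001]]
wrist_force: [0.4, -0.7, 0.5]
opening: 0.0856
t 14.52 pos [ 0.5719 -0.268   0.1969] F [ 0.4 -0.7  0.5] op 0.0856
lin mm (tool now) [-3.1 -3.3 -3.6] lin in target axes [-3.1 -3.3 -3.6] rot [ 0.0015  0.0008 -0.0009]
```

View pics/w4.png

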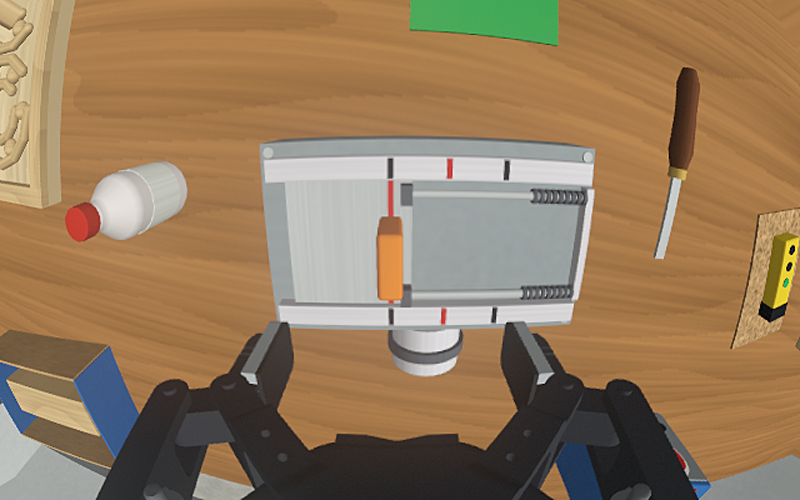

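The handle is at (391,260), its top edge (378–402, 232–298). The black shut marks are at (391,168) and (391,316), and the red half-way marks at (450,168) and (443,316). The fingers are over the handle, slightly off.

```bash
python3 - <<'E'
from m import *
w=lambda u,v:('wrist4',((u+.5)/1.25-.5,(v+.5)/1.25-.5))
b=[atz(*w(*c),.072) for c in [(391,168),(391,316)]];r=[atz(*w(*c),.072) for c in [(450,168),(443,316)]]
B=sum(b)/2;R=sum(r)/2;print('shut',B,'half',R,R-B,np.degrees(np.arctan2(*(b[1]-b[0])[[1,0]])))
pr('blkfar tri',tri([w(391,316),ta(655,321)]));pr('redfar tri',tri([w(443,316),ta(614,327)]))
H=[atz(*w(*c),.115) for c in [(378.5,232),(402,232),(402.5,299),(377.5,299)]];print(np.round(H,4),np.mean(H,0))
need(np.r_[np.mean(H,0)[:2],.088],99.6)
E
```

```text
shut [ 0.57493637 -0.27016218  0.072     ] half [ 0.56823037 -0.23118294  0.072     ] [-0.00670599  0.03897924  0.        ] 9.454167513759257
blkfar tri [ 0.6302 -0.2622  0.0729]
redfar tri [ 0.6229 -0.2232  0.0745]
[[ 0.5527 -0.2806  0.115 ]
 [ 0.5504 -0.2671  0.115 ]
 [ 0.5929 -0.2593  0.115 ]
 [ 0.5955 -0.2746  0.115 ]] [ 0.572891   -0.27040511  0.115     ]
t 14.57 pos [ 0.5721 -0.268   0.1971] F [-0.5  0.5 -0. ] op 0.0856
lin mm (tool now) [109.1  -0.5  -2.5] lin in target axes [109.1  -0.4  -2.5] rot [ 0.0018  0.0005 -0.0006]
```

```bash
python3 -m handwheel '[{"linear":[10,-1,-2.5],"delta_rot":[0,0,0]},{"linear":[16,0,0],"delta_rot":[0,0,0]},{"linear":[16,0,0],"delta_rot":[0,0,0]},{"linear":[16,0,0],"delta_rot":[0,0,0]},{"linear":[16,0,0],"delta_rot":[0,0,0]},{"linear":[14,0,0],"delta_rot":[0,0,0]},{"linear":[10,0,0],"delta_rot":[0,0,0]},{"linear":[6,0,0],"delta_rot":[0,0,0]},{"linear":[3,0,0],"delta_rot":[0,0,0]},{"linear":[0,0,0],"delta_rot":[0,0,0]}]'
python3 -m handwheel '[{"linear":[0,0,0],"delta_rot":[0,0,0]},{"linear":[0,0,0],"delta_rot":[0,0,0]},{"linear":[0,0,0],"delta_rot":[0,0,0]},{"linear":[0,0,0],"delta_rot":[0,0,0]},{"linear":[0,0,0],"delta_rot":[0,0,0]},{"linear":[0,0,0],"delta_rot":[0,0,0]},{"linear":[0,0,0],"delta_rot":[0,0,0]},{"linear":[0,0,0],"delta_rot":[0,0,0]},{"linear":[0,0,0],"delta_rot":[0,0,0]},{"linear":[0,0,0],"delta_rot":[0,0,0]}]' 0
```

```text
time_s: 15.4
eef_pos: [0.5736, -0.2708, 0.09]
tcp_rot: [[-0.001, -0.986, -0.167], [0.0, -0.167, 0.986], [-1.0, 0.0, 0.0]]
wrist_force: [-0.5, -0.7, 0.0]
opening: 0.0851
time_s: 16.23
eef_pos: [0.5739, -0.2715, 0.091]
tcp_rot: [[0.001, -0.986, -0.166], [-0.001, -0.166, 0.986], [-1.0, -0.001, -0.001]]
wrist_force: [-1.3, -5.0, 5.5]
opening: 0.0151
```

Gripped at 15 mm on the 16 mm handle. Now slide 40 mm along tool +z (the gate's +y).

```bash
python3 -m handwheel '[{"linear":[0,0,2],"delta_rot":[0,0,0]},{"linear":[0,0,4],"delta_rot":[0,0,0]},{"linear":[0,0,5],"delta_rot":[0,0,0]},{"linear":[0,0,6],"delta_rot":[0,0,0]},{"linear":[0,0,6],"delta_rot":[0,0,0]},{"linear":[0,0,6],"delta_rot":[0,0,0]},{"linear":[0,0,5],"delta_rot":[0,0,0]},{"linear":[0,0,4],"delta_rot":[0,0,0]},{"linear":[0,0,2],"delta_rot":[0,0,0]},{"linear":[0,0,0],"delta_rot":[0,0,0]}]'
python3 -m handwheel '[{"linear":[0,0,0],"delta_rot":[0,0,0]},{"linear":[0,0,0],"delta_rot":[0,0,0]},{"linear":[0,0,0],"delta_rot":[0,0,0]},{"linear":[0,0,0],"delta_rot":[0,0,0]},{"linear":[0,0,0],"delta_rot":[0,0,0]},{"linear":[0,0,0],"delta_rot":[0,0,0]},{"linear":[0,0,0],"delta_rot":[0,0,0]},{"linear":[0,0,0],"delta_rot":[0,0,0]},{"linear":[0,0,0],"delta_rot":[0,0,0]},{"linear":[0,0,0],"delta_rot":[0,0,0]}]'
python3 - <<'E'
from h import *
im=snap('scene','scene5')[:,:,::-1];a=im[165:265,205:425];snap('wrist','wrist5')
w=cv2.imread('pics/wrist5.png')[60:360,180:640]
cv2.imwrite('pics/z5.png',np.vstack([cv2.resize(a,(660,300),interpolation=cv2.INTER_CUBIC),cv2.resize(w,(660,300))]))
E
```

```text
time_s: 17.07
eef_pos: [0.5673, -0.2321, 0.091]
tcp_rot: [[0.001, -0.986, -0.167], [-0.001, -0.167, 0.986], [-1.0, -0.001, -0.002]]
wrist_force: [-2.1, -10.6, 4.6]
opening: 0.0153
time_s: 17.9
eef_pos: [0.5673, -0.2326, 0.0909]
tcp_rot: [[0.001, -0.986, -0.167], [-0.001, -0.167, 0.986], [-1.0, -0.001, -0.002]]
wrist_force: [-2.3, -9.7, 4.6]
opening: 0.0153
```

View pics/z5.png

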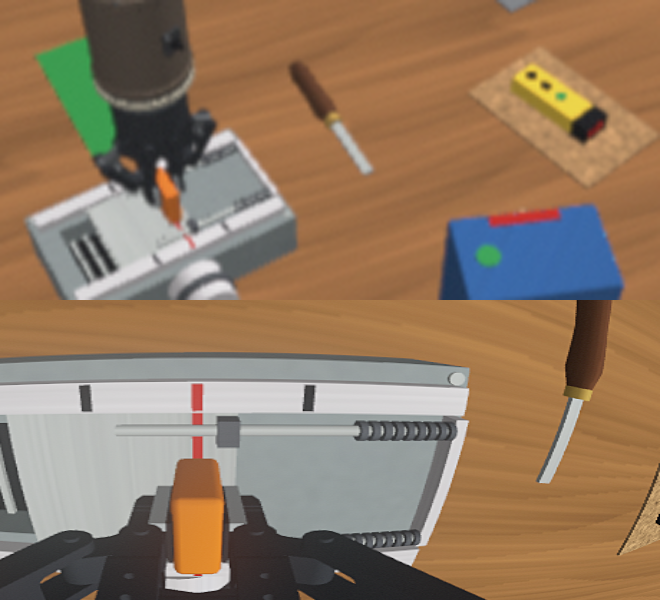

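The shutter's red stripe lines up with the red mark, both at column 197. The 10 N reading matches the half-open spring force, and the remote lies on the mat. Handing in.

```bash
python3 -c "
from cell import robot
s=robot.read_state();print(s['time_s'],s['eef_pos'],s['wrist_force'],s['opening']);print(robot.hand_in())"
```

```text
18.0 [ 0.56731578 -0.23261577  0.09095541] [ -2.64168673 -10.79563961   5.3491637 ] 0.01544496873232035
the job is handed in; nothing more can be done
None
```

I handed the job in at 18.0 s, with the gripper still holding the shutter half open; no verdict was reported.

- **Remote at the eye:** I picked up the remote and held it level and still for about 1.7 s. By the camera measurements its nose was about 98 mm straight in front of the eye, within about a degree of square.
- **Remote back on the mat:** I lowered it until it touched (15 N push-back), then let go. It then lay flat on the cork mat, buttons up.
- **Shutter:** I pinched the orange handle (15 mm opening) and slid it 39 mm, so the red stripe lines up with the red marks. The wrist reads about 11 N along the slide, which matches the spring at half open.
- **Bystanders:** I never touched the mallet, the gouge or the glue bottle. The gouge looked unmoved in the last picture; I did not re-check the other two at the end.

No check failed. The camera views disagreed by up to about 5 mm on the remote's position before the grasp, well within what the grip allowed.

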